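Dock the specimen rack and switch on the shaker

TASK

Push the rack of specimen jars along the shaker's deck until it is fully home against the end stop, then turn the shaker's supply on by pressing down the raised end of the big rocker switch with a fingertip until it snaps over. Press gently, both on the rack and on the switch; leave the small rocker and the other jars alone.

Things in the scene. Friction and masses are not known exactly. Their poses are not given: they have to be found in the camera images.
- plate (a point): Centre of the near face of the rack's upright steel push plate, 55 mm above the deck. Plate: 10 mm thick (x), 60 wide (y), its top edge 75 mm above the deck; behind it 34 mm free before the jars. x points along the way it is pushed, z up. At the start it stands 50 to 90 mm short of home.
- rack: Loose, rigid, 0.2 to 0.45 kg: grey tray 120 mm long (x), 80 wide (y), 22 high, carrying four fixed capped jars (tops 66 mm above the deck) and the push plate at its near end. Origin: centre of the underside. Runs between two rails, 1.5 mm free each side; sliding takes 2 to 5 N. More than 25 N on it is too hard.
- home (a point): Point fixed to the shaker, 55 mm above its deck, 115 mm above the table: plate lies here when the rack is home. x along the rails to the stop, z up. Shaker: white box 290 x 150 x 60 mm, fixed to the table, aluminium deck on top with two steel rails 12 mm high and a rigid steel end stop 30 mm high at the far (+x) end.
- supply: Grey supply box 130 x 130 x 50 mm, fixed to the table left or right of the shaker, with a big and a small rocker switch on top (the like box with a round dial is only a timer). Origin: centre of the underside. The small rocker (26 x 18 mm, tops out 20 mm above the box) sits at x +10, y +38 mm, the big one at x 0, y -25 mm. More than 20 N on box or switches is too hard.
- switch_base (a point): Point on the box's top face below the big rocker's pivot; x to its far end, y along the pivot, z up. Rocker: shallow V, 52 mm long (x), 34 wide, in a black collar 60 x 42. Off, its -x end is up: edge at x -24, z 29 mm PLUS 0 to 20 mm, as the collar's height is set differently on each unit and is in no given pose: feel or look for it. Pressed, that face lies level at z 19 plus the same.
- rocker (a joint): Big rocker, rad: 0 off (-x end up), 0.4 on (-x end down, 10 mm lower, hard stop). Over-centre: pressed near its outer edge it takes about 8 N to start, less as it goes down; past 0.30 (7.5 mm) it snaps to 0.4 by itself, short of that it springs back to 0. It does not yield further at the stop.
- aux (a joint): Small rocker's angle, rad, 0 at the start (other end of travel 0.4); to be left as it is.
- jar0: A loose bystander: capped specimen jar 52 mm across, 66 mm high, 0.1 kg, standing on the table; origin at the centre of its underside.
- jar1: A loose bystander: capped specimen jar 52 mm across, 66 mm high, 0.1 kg, standing on the table; origin at the centre of its underside.
- jar2: A loose bystander: capped specimen jar 52 mm across, 66 mm high, 0.1 kg, standing on the table; origin at the centre of its underside.
- jar3: A loose bystander: capped specimen jar 52 mm across, 66 mm high, 0.1 kg, standing on the table; origin at the centre of its underside.

How it is judged:
On the way, in this order (a step that is already met when the one before it is completed fails the run):
1. the rack is fully home against the end stop (x of plate in the frame of home above -0.003 m and z of plate in the frame of home below 0.006 m), for 0.2 s.
2. the big rocker is on (value of joint rocker above 0.36 rad), for 0.2 s.
At the end, for the whole second after the job is handed in: The rack is at rest on the deck within 3 mm of its stop, the big rocker is on (above 0.36 rad), and the small rocker is still at its start (below 0.1 rad) (all of step 1 and value of joint rocker above 0.36 rad and value of joint aux below 0.1 rad and linear speed of rack below 0.01 m/s); the robot touches nothing.
It fails at once if the rack is pushed or gripped against with more than 25 N by the robot (contact force between rack and the fingers above 25 N or contact force between rack and the arm above 25 N).
It fails at once if the supply box or a switch on it is pressed with more than 20 N (contact force between supply and the fingers above 20 N or contact force between supply and the arm above 20 N).
It fails at once if the small rocker is flipped (value of joint aux above 0.2 rad).
It fails at once if another jar is shifted by more than 30 mm (distance of any of jar0, jar1, jar2, jar3 from where it was at the start of the episode above 0.03 m).
It also fails if it takes over 51 s, if anything falls off the work surface, if the arm or the gripper's body presses on something with over 40 N, if the wrist force passes 120 N, or if a joint passes its speed limit or range.

ROBOT

A 7-joint arm with a two-finger parallel gripper is mounted at the origin on the work surface. World frame = base frame: x ahead of the robot, y to its left, z up, the work surface at z = 0. Lengths are in m, angles in rad, forces in N, time in s.
With the tool pointing down it reaches from about 0.4 to 0.9 m from the base axis. Payload 5.5 kg.
Tool frame: the origin (TCP) lies at the very end of the fingers, on their centre line; the grasp point (between the pads) lies 19 mm behind it (bot.pinch_z is the distance from the TCP to the grasp point, in m); z points along the fingers, y is the line along which they close (so a half turn about z gives the same grasp; the last joint's range is limited). The gripper opens to 92 mm and grips with 3 to 60 N. Pads are 19 mm wide; open, the fingers measure 130 mm over their backs; the gripper's body (75 mm by 190 mm) begins 47 mm behind the grasp point.
Start: joints at [1.494, 0.501, -0.427, 1.55, 0.221, 1.138, -0.21], TCP at [0.217, -0.613, 0.227] pointing down, gripper open.
Joint ranges: [-2.88, 2.88], [-0.31, 2.03], [-1.54, 1.56], [0.2, 2.42], [-1.41, 4.55], [0.19, 2.02], [-2.57, 2.57]. Speed limits (rad/s): [2.57, 2.57, 3.14, 3.14, 3.14, 3.14, 3.14].

INTERFACE

Orientations are given as a rotation vector (axis times angle).
In Python, from plant import telemetry, viewer, bot gives the robot as it stands.
- The arm moves only by the tool play_rows, never from a script. Its argument "increments" is a list of rows, each a list of 2 entries, a list of its own where there are three numbers: the shift along the tool's x, y, z normalised to -1 to 1, where 1 is 300 mm, then the turn, a rotation vector about the tool's x, y, z normalised to -1 to 1, where 1 is 0.5 rad. A call has exactly 10 rows; each row is the pose to reach, as a shift and turn from the pose commanded when the call began, along the tool's axes at that moment; what a row does not reach only later rows make up. A row lasts 1/12 s, in which the tool goes at most 41.7 mm and 7.16 degrees, less where a joint would pass 70% of its speed; a pose out of reach is approached as far as the arm can. A call with a number of a shift or a turn outside -1 to 1 is refused whole. A call with a gripper value outside its range is refused whole. "gripper" is the closure, from 0 (fully open) to 1 (shut), set as the call begins (left out, the last holds). The fingers move at their own pace and stop on an object; "force" is the grip in N (left out, the last holds). Time passes only in rows, so rows that repeat a pose let the fingers close, or fill a call up. It gives the time, the measured TCP pose, the force, the opening and the grip force at its end, in the units of the state.
- telemetry.get_state(): the state, without advancing time (a new reading comes with each control period).
- viewer.read_camera(name): name is "scene" or "top"; returns (picture, depth): 480x640x3 uint8, red, green, blue; 480x640 float32, m along the optical axis (not along the pixel's ray), 0 where there is no reading.
- viewer.camera_info(name): a dict with "fovy" (degrees; the focal length in pixels is half the picture's height over the tangent of half this angle, whatever the lens; pixels are square), "cx", "cy" (the principal point, pixels), "R" (3x3) and "t" (3): a world point X has camera coordinates R X + t. Camera axes: x right, y down, z forward; pixel columns grow to the right and rows downward; lengths in m; the calibration is good to about 2 mm. A picture is of the moment at which its call begins. camera_info takes no time and is no camera call.
- bot.close_job(): hands the job in; it is judged then, once.
The state is a dict: "time": time; "joints": joint angles; "joint_vel": joint speeds; "joint_efforts": joint torques, N m; "position": TCP position; "ee_rot": TCP orientation; "ft_force": force on the tool from outside, world axes, zero at the start; "moment": the same for the moment, N m; "width": finger opening in m; "finger_force": force on a finger pad.
Only numpy, scipy, OpenCV 4.12 (cv2) and the standard library are available. Lean on these libraries where they do the work, as an engineer would, in place of code of your own. Each camera call takes 0.05 s, during which the arm holds its last target. There are 200 camera calls.

## Working session

There is one attempt and no reset: what is moved stays moved. The work goes in short steps, Python scripts to look and compute and a tool call to move; the robot and the scene stay as the last step left them, time stands still between calls to the robot, and variables do not carry over. Pictures are saved under pics/ and viewed, at most 10 in all, crops included, and the job is handed in when it is done.

Besides the shell and the picture viewer there is one more tool, called as name([rows], argument=value, ...), one row to a line, values as JSON. play_rows: Moves the arm, as the interface text tells. Scaled input: -1 to 1 covers 300 mm each way for a shift and 0.5 rad each way for a turn. Its arguments: {"type":"object","properties":{"increments":{"type":"array","items":{"type":"array"}},"gripper":{"type":"number"},"force":{"type":"number"}},"required":["increments"]}

```bash
ls; mkdir -p pics; python3 - <<'E'
from plant import telemetry, viewer, bot
import cv2,numpy as np
print(telemetry.get_state())
for n in("scene","top"):
    i=viewer.camera_info(n);print(n,i)
    p,d=viewer.read_camera(n);np.savez(f'{n}0.npz',p=p,d=d)
    cv2.imwrite(f'pics/{n}0.png',p[:,:,::-1])
E
```

```text
pics
{'time': 0.0, 'joints': array([ 1.49416306,  0.50188051, -0.42677598,  1.55147727,  0.22080586,
        1.13827092, -0.21028435]), 'joint_vel': array([-0.00054137,  0.0008429 ,  0.00122012,  0.0001379 , -0.00109627,
       -0.00100779,  0.00054216]), 'joint_efforts': array([ 4.00968556e-04, -5.66590548e+01, -5.81587896e+00, -2.79107881e+01,
       -6.87701767e-02,  3.10129090e-02,  2.03611789e-04]), 'position': array([ 0.21637853, -0.61217312,  0.22564518]), 'ee_rot': array([-3.09440094e+00, -5.31013067e-01,  4.23938264e-04]), 'ft_force': array([0.45136034, 0.0264537 , 0.04779457]), 'moment': array([ 0.01799356,  0.022109  , -0.02733347]), 'finger_force': 0.0, 'width': 0.09176192950163853}
scene {'fovy': 54.19544338578246, 'cx': 319.3976720999544, 'cy': 237.99060427635777, 'R': array([[-0.31805642,  0.94791299,  0.01735148],
       [ 0.75882291,  0.26549682, -0.59472618],
       [-0.56835543, -0.17598978, -0.80374107]]), 't': array([ 0.19121225, -0.36423697,  1.24257327])}
top {'fovy': 57.424055716406855, 'cx': 321.04630165953114, 'cy': 238.73140596887376, 'R': array([[ 0.02531903, -0.99962514,  0.01041727],
       [-0.99815892, -0.02585367, -0.05486676],
       [ 0.05511552, -0.00900891, -0.99843934]]), 't': array([-0.01844955,  0.58471944,  1.09810207])}
```

View pics/scene0.png

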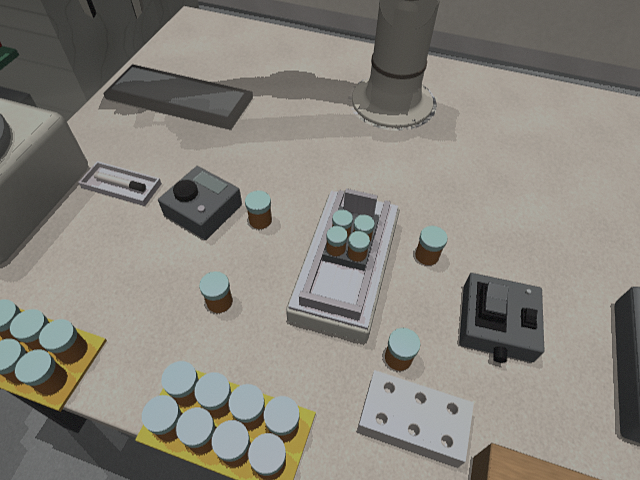

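View pics/top0.png

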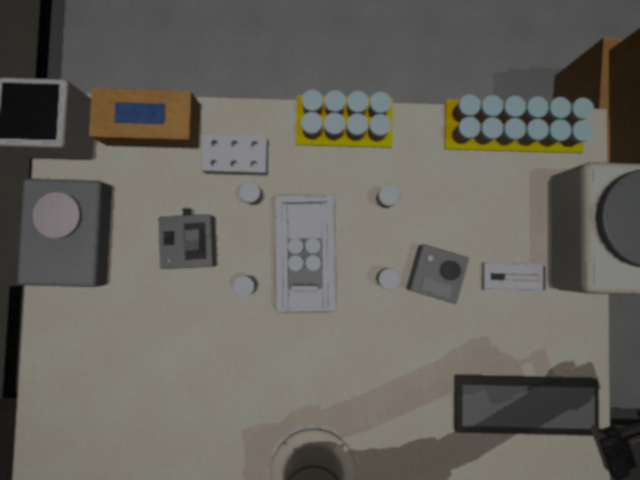

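Top view: shaker at (305,253) with rails along the image's vertical, the rack's plate at (305,282) and the stop at the top (y≈197). The supply box is at (187,241), with its big rocker at about (194,238) and the small one at (168,238). The timer is at (438,272). Next I'll measure from depth.

```bash
cat > h.py <<'E'
import numpy as np,cv2
from plant import telemetry, viewer, bot
def cloud(n,d):
    i=viewer.camera_info(n);f=240/np.tan(np.radians(i['fovy']/2))
    v,u=np.mgrid[:480,:640]
    C=np.stack([(u-i['cx'])/f*d,(v-i['cy'])/f*d,d],-1)
    return (C-i['t'])@i['R']
def rect(P):
    r=cv2.minAreaRect((P[:,:2]*1000).astype(np.float32));return np.round(r[0],1),np.round(r[1],1),round(r[2],2)
E
python3 - <<'E'
from h import *
for n in("scene","top"):
    z=np.load(n+'0.npz');W=cloud(n,z['d']);ok=z['d']>0
    print(n,ok.mean())
    # table
    print('table z',np.median(W[...,2][ok]))
    def sel(x0,x1,y0,y1,z0,z1):
        m=ok&(W[...,0]>x0)&(W[...,0]<x1)&(W[...,1]>y0)&(W[...,1]<y1)&(W[...,2]>z0)&(W[...,2]<z1);return W[m]
    if n=='top':
        for px in((194,238),(168,238),(305,282),(304,248),(187,241),(305,197),(249,192),(244,286),(388,195),(388,279)): print(px,np.round(W[px[1],px[0]],3))
    S=sel(.35,.75,.15,.40,.04,.06);print('boxtop',len(S),rect(S),np.median(S[:,2]))
    S=sel(.35,.75,.15,.40,.062,.15);print('switches',len(S),S.max(0),S.min(0))
    S=sel(.3,.8,-.1,.12,.055,.065);print('deck',len(S),rect(S),np.median(S[:,2]))
    S=sel(.3,.8,-.1,.12,.115,.15);print('jars+plate',len(S),rect(S))
    S=sel(.3,.8,-.1,.12,.129,.15);print('platetop',len(S),S.min(0),S.max(0),np.median(S,0))
    S=sel(.3,.8,-.1,.12,.08,.095);print('z80-95',len(S),S.min(0),S.max(0),)
p=cv2.imread('pics/scene0.png')
a=cv2.resize(p[260:370,440:560],(436,400),interpolation=cv2.INTER_CUBIC)
b=cv2.resize(p[185:340,285:405],(310,400),interpolation=cv2.INTER_CUBIC)
cv2.imwrite('pics/c1.png',np.hstack([a,b]))
E
```

```text
scene 0.9957584635416666
table z 0.001311496994324456
boxtop 4483 (array([607.2, 276.4]), array([247. , 290.6]), 88.66) 0.050509230113103695
switches 2290 [0.71855329 0.37938605 0.09156476] [0.43640415 0.15006235 0.06203791]
deck 4355 (array([547.4,  35.7]), array([283.1, 140.6]), 2.38) 0.06080317044508354
jars+plate 1681 (array([519.9,  34.8]), array([121.8,  76.2]), 2.36)
platetop 228 [ 4.58384597e-01 -5.24970557e-05  1.29004326e-01] [0.57892812 0.07043415 0.13845276] [0.46871292 0.03235375 0.13476226]
z80-95 1271 [ 0.45955789 -0.01223272  0.08000327] [0.68258158 0.09471534 0.09495739]
top 0.9961328125
table z 0.0006173669419367101
(194, 238) [0.575 0.301 0.078]
(168, 238) [0.574 0.368 0.065]
(305, 282) [0.477 0.033 0.084]
(304, 248) [0.558 0.037 0.083]
(187, 241) [0.568 0.317 0.079]
(305, 197) [0.679 0.038 0.092]
(249, 192) [0.692 0.175 0.068]
(244, 286) [0.463 0.18  0.067]
(388, 195) [ 0.693 -0.163  0.07 ]
(388, 279) [ 0.489 -0.168  0.064]
boxtop 2353 (array([605.3, 275.7]), array([244.6, 292.8]), 88.74) 0.05058256313686872
switches 1238 [0.71947225 0.37869397 0.09204654] [0.43905554 0.15067877 0.06205118]
deck 3497 (array([550.3,  34.8]), array([282.4, 143. ]), 2.92) 0.06052917769613237
jars+plate 932 (array([521.2,  33.7]), array([118.3,  75.4]), 2.68)
platetop 192 [ 0.4609873  -0.00127606  0.12900578] [0.57889438 0.06904004 0.14071898] [0.47073386 0.03775678 0.13344538]
z80-95 960 [ 0.46213907 -0.01234439  0.08003176] [0.68102038 0.09272539 0.09464161]
```

View pics/c1.png

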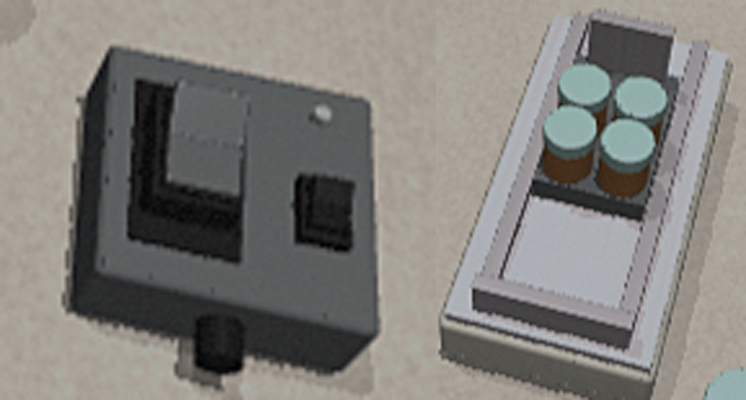

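Crop: the big rocker's two faces are at about (210,100) and (205,165), on a tall collar. The small rocker is at (325,210), the rack's plate is at the top right of the crop, and the stop is at its bottom. Next: precise numbers for the box and rocker profile.

```bash
python3 - <<'E'
from h import *
for n in("scene","top"):
    z=np.load(n+'0.npz');W=cloud(n,z['d']);p=z['p'].astype(int)
    R=(W[...,0]>.44)&(W[...,0]<.67)&(W[...,1]>.21)&(W[...,1]<.40)
    m=R&(W[...,2]>.045)&(W[...,2]<.056)
    S=W[R&(W[...,2]>.046)];S=S[(S[:,0]<.69)]
    r=rect(W[m]);print(n,'box',r)
    sm=W[R&(W[...,2]>.062)]
    th=np.radians(r[2] if r[2]<45 else r[2]-90);c=np.array(r[0])/1000
    D=sm[:,:2]-c;L=np.c_[D[:,0]*np.cos(th)+D[:,1]*np.sin(th),-D[:,0]*np.sin(th)+D[:,1]*np.cos(th),sm[:,2]-.0505]*1000
    big=L[(L[:,1]<3)]
    s=L[L[:,1]>15];print('small',s.min(0),s.max(0),'n',len(s))
    print('th',np.degrees(th))
    for x in range(-35,36,4):
        k=big[(abs(big[:,0]-x)<2)&(abs(big[:,1]+25)<10)]
        if len(k):print(x,len(k),np.round(np.percentile(k[:,2],[10,50,90]),1))
    hi=big[big[:,2]>np.percentile(big[:,2],50)];print('hi',hi.min(0),hi.max(0))
    # plate near face & top
    Q=W[(W[...,0]>.42)&(W[...,0]<.49)&(abs(W[...,1]-.033)<.02)&(W[...,2]>.129)]
    print('plate top',Q.min(0),Q.max(0),Q.mean(0),len(Q))
    Q=W[(W[...,0]>.62)&(W[...,0]<.72)&(abs(W[...,1]-.036)<.02)&(W[...,2]>.084)]
    print('stop',Q.min(0),Q.max(0))
    Q=W[(W[...,0]>.38)&(W[...,0]<.72)&(abs(W[...,1]-.036)<.09)&(W[...,2]>.05)]
    print('shaker',rect(Q))
E
```

```text
scene box (array([568. , 331.1]), array([131.5, 130.8]), 4.45)
small [-2.30313059 27.64720488 11.87738747] [23.29010771 46.867943   22.66838716] n 170
th 4.45
-23 16 [37.7 38.6 40.1]
-19 37 [35.3 37.2 39.6]
-15 30 [33.8 35.3 36.5]
-11 27 [31.9 33.9 35.7]
-7 32 [30.  31.8 34.3]
-3 31 [28.6 30.4 32.5]
1 20 [28.1 29.2 30.2]
5 26 [27.6 29.  31. ]
9 22 [27.9 29.6 30.4]
13 26 [28.1 29.3 31. ]
17 26 [28.1 29.5 30.7]
21 27 [19.  29.4 30.8]
25 55 [19.9 26.1 30.2]
29 47 [12.7 17.4 21.2]
hi [-24.3630606  -42.44416174  29.08017503] [27.28891277 -7.99573808 41.06475642]
plate top [0.4583846  0.01300432 0.12917553] [0.47316818 0.05270437 0.13801426] [0.46728487 0.03279466 0.13447305] 137
stop [0.66659033 0.01606093 0.08408072] [0.68138277 0.05591226 0.09346262]
shaker (array([549.8,  35.9]), array([287.7, 148.5]), 2.22)
top box (array([569.3, 330.2]), array([129.9, 130.9]), 4.44)
small [-2.05022415 25.393183   11.7770188 ] [22.82126841 47.01780673 22.6320884 ] n 84
th 4.44
-31 6 [18.3 19.7 21.5]
-27 9 [18.1 20.3 22.8]
-23 19 [20.4 36.  38.1]
-19 15 [36.5 38.4 40.3]
-15 12 [32.8 35.5 39.9]
-11 12 [32.5 34.8 37.5]
-7 18 [30.8 33.1 35.5]
-3 11 [30.1 30.7 31.8]
1 14 [27.4 29.1 31.6]
5 18 [27.7 29.3 33. ]
9 10 [27.5 29.6 33.2]
13 14 [26.8 29.  30.1]
17 17 [26.9 29.4 31.1]
21 9 [26.5 29.  30.2]
25 12 [27.  28.4 30.3]
29 8 [18.5 20.3 23.5]
hi [-24.88025682 -42.44648992  29.00253068] [25.70029642 -8.2746894  41.54653865]
plate top [0.46340547 0.01305863 0.13255714] [0.47126091 0.05124486 0.13858135] [0.46735528 0.03294945 0.13573372] 69
stop [0.66892568 0.01628455 0.08493415] [0.68045108 0.05463962 0.09464161]
shaker (array([549.3,  34.9]), array([288.1, 148.8]), 2.24)
```

```bash
cat >> h.py <<'E'
from scipy.spatial.transform import Rotation as Ro
def go(p,yaw):
    s=telemetry.get_state();R=Ro.from_rotvec(s['ee_rot'])
    y=np.radians(yaw);G=Ro.from_matrix(np.array([[np.cos(y),np.sin(y),0],[np.sin(y),-np.cos(y),0],[0,0,-1.]]))
    print('t',s['time'],'pos',np.round(s['position'],4),'F',np.round(s['ft_force'],2))
    print('shift/300',np.round(R.inv().apply(np.array(p)-s['position'])/.3,4),'turn/.5',np.round((R.inv()*G).as_rotvec()/.5,4))
E
python3 -c "
from h import *
go([.33,-.33,.22],2.2);go([.425,.03,.2],2.2)
R=Ro.from_rotvec(telemetry.get_state()['ee_rot']).as_matrix();print(R)"
```

```text
t 0.1 pos [ 0.2164 -0.6123  0.2258] F [-0.55  0.49 -0.4 ]
shift/300 [ 0.6706 -0.7608  0.0206] turn/.5 [-3.500e-03  4.000e-04  6.029e-01]
t 0.1 pos [ 0.2164 -0.6123  0.2258] F [-0.55  0.49 -0.4 ]
shift/300 [ 1.3692 -1.7865  0.0891] turn/.5 [-3.500e-03  4.000e-04  6.029e-01]
[[ 9.42810732e-01  3.33328169e-01 -5.05907734e-04]
 [ 3.33328544e-01 -9.42809270e-01  1.66186993e-03]
 [ 7.69735604e-05 -1.73546230e-03 -9.99998491e-01]]
```

play_rows([
  [[0.07,-0.08,0],[0,0,0.06]],
  [[0.14,-0.16,0],[0,0,0.12]],
  [[0.21,-0.24,0],[0,0,0.18]],
  [[0.28,-0.32,0],[0,0,0.24]],
  [[0.35,-0.4,0],[0,0,0.3]],
  [[0.42,-0.48,0],[0,0,0.36]],
  [[0.49,-0.56,0],[0,0,0.42]],
  [[0.56,-0.64,0],[0,0,0.5]],
  [[0.63,-0.72,0],[0,0,0.56]],
  [[0.67,-0.76,0],[0,0,0.6]],
], gripper=1, force=20)

```text
time: 0.93
position: [0.3311, -0.3268, 0.2265]
ee_rot: [-3.14, -0.066, 0.001]
ft_force: [0.1, 0.1, 0.2]
width: 0.0296
finger_force: 0.0
```

```bash
python3 -c "
from h import *
go([.425,.032,.2],2.2);print(telemetry.get_state()['width'])"
```

```text
t 0.9333 pos [ 0.3311 -0.3268  0.2265] F [0.05 0.09 0.24]
shift/300 [ 0.3626 -1.1818  0.0898] turn/.5 [-0.0028  0.001   0.0068]
0.02962832537982637
```

play_rows([
  [[0.04,-0.1,0],[0,0,0]],
  [[0.08,-0.22,0],[0,0,0]],
  [[0.12,-0.34,0],[0,0,0]],
  [[0.16,-0.46,0],[0,0,0]],
  [[0.2,-0.58,0],[0,0,0]],
  [[0.24,-0.7,0],[0,0,0]],
  [[0.28,-0.8,0],[0,0,0]],
  [[0.31,-0.88,0],[0,0,0]],
  [[0.34,-0.95,0],[0,0,0]],
  [[0.36,-1.0,0],[0,0,0]],
])

```text
time: 1.77
position: [0.4265, -0.0243, 0.2268]
ee_rot: [-3.141, -0.066, -0.001]
ft_force: [0.6, -0.1, 0.3]
width: 0.0005
finger_force: 0.0
```

```bash
python3 -c "
from h import *
go([.430,.0307,.15],2.2);go([.430,.0307,.082],2.2);print(telemetry.get_state()['width'])"
```

```text
t 1.7667 pos [ 0.4265 -0.0243  0.2268] F [ 0.58 -0.05  0.27]
shift/300 [ 0.0194 -0.1827  0.256 ] turn/.5 [-0.0005 -0.0008  0.0079]
t 1.7667 pos [ 0.4265 -0.0243  0.2268] F [ 0.58 -0.05  0.27]
shift/300 [ 0.0193 -0.1827  0.4827] turn/.5 [-0.0005 -0.0008  0.0079]
0.0005227554027946973
```

play_rows([
  [[0.01,-0.09,0],[0,0,0]],
  [[0.015,-0.17,0],[0,0,0]],
  [[0.015,-0.18,0.06],[0,0,0]],
  [[0.015,-0.18,0.14],[0,0,0]],
  [[0.015,-0.18,0.22],[0,0,0]],
  [[0.015,-0.18,0.3],[0,0,0]],
  [[0.015,-0.18,0.38],[0,0,0]],
  [[0.015,-0.18,0.44],[0,0,0]],
  [[0.015,-0.18,0.48],[0,0,0]],
  [[0.015,-0.18,0.48],[0,0,0]],
])

```text
time: 2.6
position: [0.4261, 0.0273, 0.0804]
ee_rot: [-3.14, -0.063, 0.008]
ft_force: [-1.3, 0.6, 0.0]
width: 0.0005
finger_force: 0.0
```

```bash
python3 - <<'E'
from h import *
go([.532,.0347,.082],2.2)
p,d=viewer.read_camera('scene')
c=p[150:350,270:430,::-1];cv2.imwrite('pics/a1.png',cv2.resize(c,(480,600),interpolation=cv2.INTER_CUBIC))
E
```

```text
t 2.6 pos [0.4261 0.0273 0.0804] F [-1.3   0.61  0.04]
shift/300 [ 0.3536 -0.0103 -0.0071] turn/.5 [-0.0017  0.0103  0.0036]
```

View pics/a1.png

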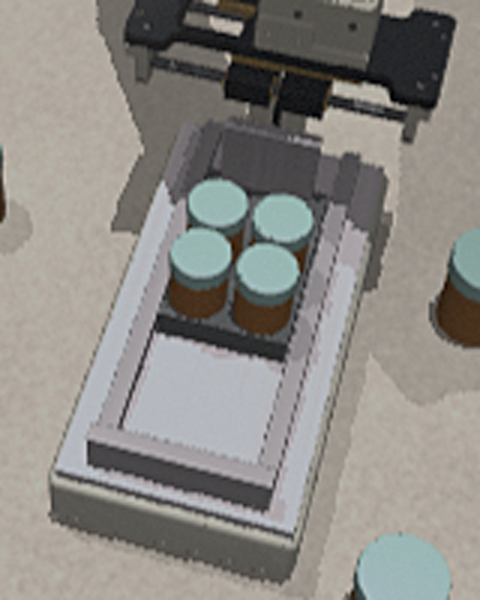

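The closed gripper is behind the plate (crop ~(270,90)) and nothing is touching. Now a slow push.

play_rows([
  [[0.02,-0.004,0],[0,0,0]],
  [[0.04,-0.006,0],[0,0,0]],
  [[0.052,-0.006,0],[0,0,0]],
  [[0.062,-0.006,0],[0,0,0]],
  [[0.072,-0.006,0],[0,0,0]],
  [[0.082,-0.006,0],[0,0,0]],
  [[0.092,-0.006,0],[0,0,0]],
  [[0.104,-0.006,0],[0,0,0]],
  [[0.118,-0.006,0],[0,0,0]],
  [[0.132,-0.006,0],[0,0,0]],
])

```text
time: 3.48
position: [0.4683, 0.0307, 0.0827]
ee_rot: [3.141, 0.063, -0.0]
ft_force: [-1.5, 0.1, -1.0]
width: 0.0003
finger_force: 0.7
```

play_rows([
  [[0.015,0,0],[0,0,0]],
  [[0.03,0,0],[0,0,0]],
  [[0.045,0,0],[0,0,0]],
  [[0.06,0,0],[0,0,0]],
  [[0.075,0,0],[0,0,0]],
  [[0.09,0,0],[0,0,0]],
  [[0.105,0,0],[0,0,0]],
  [[0.12,0,0],[0,0,0]],
  [[0.135,0,0],[0,0,0]],
  [[0.145,0,0],[0,0,0]],
])

```text
time: 4.32
position: [0.5122, 0.0325, 0.0828]
ee_rot: [-3.141, -0.062, -0.001]
ft_force: [-2.6, 0.3, 1.0]
width: 0.0004
finger_force: 1.0
```

```bash
cat > look.py <<'E'
from h import *
p,d=viewer.read_camera('scene');W=cloud('scene',d)
Q=W[(W[...,0]>.44)&(W[...,0]<.72)&(abs(W[...,1]-.036)<.1)]
j=Q[(Q[:,2]>.115)&(Q[:,2]<.13)&(Q[:,0]<.68)]
x=np.sort(j[:,0]);print('jar far x',x[-20:].mean(),x.max())
Q=W[(abs(W[...,1]-.038)<.02)&(W[...,0]>.5)&(W[...,0]<.667)]
t=Q[(Q[:,2]>.074)&(Q[:,2]<.1)];print('tray far x',np.percentile(t[:,0],[95,99,100]) if len(t) else None)
go([.538,.035,.0827],2.2)
E
python3 look.py
```

```text
jar far x 0.6433901915468446 0.6450423777079378
tray far x [0.64371986 0.6444167  0.66695249]
t 4.3667 pos [0.5127 0.0325 0.0829] F [ 0.89 -0.27 -1.01]
shift/300 [ 0.0847 -0.0049  0.0006] turn/.5 [-0.0006 -0.0019  0.0023]
```

play_rows([
  [[0.007,0,0],[0,0,0]],
  [[0.014,0,0],[0,0,0]],
  [[0.021,0,0],[0,0,0]],
  [[0.028,0,0],[0,0,0]],
  [[0.035,0,0],[0,0,0]],
  [[0.042,0,0],[0,0,0]],
  [[0.047,0,0],[0,0,0]],
  [[0.052,0,0],[0,0,0]],
  [[0.056,0,0],[0,0,0]],
  [[0.06,0,0],[0,0,0]],
])

```text
time: 5.2
position: [0.5295, 0.0332, 0.0828]
ee_rot: [3.141, 0.063, -0.0]
ft_force: [-3.4, -0.4, 1.5]
width: 0.0005
finger_force: 1.2
```

play_rows([
  [[0.002,0,0],[0,0,0]],
  [[0.004,0,0],[0,0,0]],
  [[0.006,0,0],[0,0,0]],
  [[0.008,0,0],[0,0,0]],
  [[0.01,0,0],[0,0,0]],
  [[0.012,0,0],[0,0,0]],
  [[0.013,0,0],[0,0,0]],
  [[0.013,0,0],[0,0,0]],
  [[0.013,0,0],[0,0,0]],
  [[0.013,0,0],[0,0,0]],
])

```text
time: 6.03
position: [0.5335, 0.0333, 0.0828]
ee_rot: [-3.141, -0.063, -0.001]
ft_force: [-1.2, 0.7, 0.4]
width: 0.0006
finger_force: 0.8
```

```bash
python3 look.py
```

```text
jar far x 0.6646447319798966 0.6658201489922414
tray far x [0.66300549 0.66433846 0.66654409]
t 6.0833 pos [0.5335 0.0333 0.0828] F [-1.54 -0.33  0.47]
shift/300 [ 0.0152 -0.005   0.0002] turn/.5 [-0.0002 -0.0007  0.0028]
```

Continue in 1.5–2 mm steps until the force builds.

play_rows([
  [[0.001,0,0],[0,0,0]],
  [[0.002,0,0],[0,0,0]],
  [[0.003,0,0],[0,0,0]],
  [[0.004,0,0],[0,0,0]],
  [[0.005,0,0],[0,0,0]],
  [[0.006,0,0],[0,0,0]],
  [[0.007,0,0],[0,0,0]],
  [[0.007,0,0],[0,0,0]],
  [[0.007,0,0],[0,0,0]],
  [[0.007,0,0],[0,0,0]],
])

```text
time: 6.92
position: [0.5356, 0.0334, 0.0827]
ee_rot: [-3.141, -0.063, -0.0]
ft_force: [-1.6, -0.3, 0.1]
width: 0.0005
finger_force: 0.7
```

play_rows([
  [[0.001,0,0],[0,0,0]],
  [[0.002,0,0],[0,0,0]],
  [[0.003,0,0],[0,0,0]],
  [[0.004,0,0],[0,0,0]],
  [[0.005,0,0],[0,0,0]],
  [[0.006,0,0],[0,0,0]],
  [[0.006,0,0],[0,0,0]],
  [[0.006,0,0],[0,0,0]],
  [[0.006,0,0],[0,0,0]],
  [[0.006,0,0],[0,0,0]],
])

```text
time: 7.75
position: [0.5359, 0.0333, 0.0825]
ee_rot: [3.14, 0.063, -0.004]
ft_force: [-6.1, 0.0, 4.2]
width: 0.0004
finger_force: 3.1
```

play_rows([
  [[0.001,0,0],[0,0,0]],
  [[0.002,0,0],[0,0,0]],
  [[0.003,0,0],[0,0,0]],
  [[0.004,0,0],[0,0,0]],
  [[0.004,0,0],[0,0,0]],
  [[0.004,0,0],[0,0,0]],
  [[0.004,0,0],[0,0,0]],
  [[0.004,0,0],[0,0,0]],
  [[0.004,0,0],[0,0,0]],
  [[0.004,0,0],[0,0,0]],
])

```text
time: 8.58
position: [0.5359, 0.0332, 0.0823]
ee_rot: [3.14, 0.063, -0.007]
ft_force: [-9.2, -0.2, 6.4]
width: 0.0001
finger_force: 4.7
```

```bash
python3 look.py; python3 - <<'E'
from h import *
p,d=viewer.read_camera('scene')
c=p[150:350,270:430,::-1];cv2.imwrite('pics/a2.png',cv2.resize(c,(480,600),interpolation=cv2.INTER_CUBIC))
E
```

```text
jar far x 0.6671858657953337 0.6682721667394094
tray far x [0.66465832 0.6660597  0.66688606]
t 8.6333 pos [0.5359 0.0332 0.0823] F [-9.53  0.03  6.86]
shift/300 [ 0.0072 -0.0056 -0.0014] turn/.5 [0.0023 0.0093 0.0034]
```

View pics/a2.png

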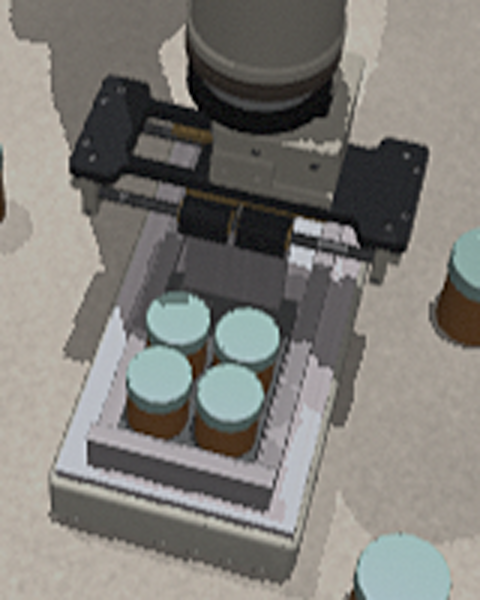

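The rack is against the stop: the tray front meets the stop bar, and the reading holds at 9 N. Next, back off straight and rise.

play_rows([
  [[-0.03,0,0],[0,0,0]],
  [[-0.07,0,0],[0,0,0]],
  [[-0.12,0,0],[0,0,0]],
  [[-0.12,0,-0.06],[0,0,0]],
  [[-0.12,0,-0.14],[0,0,0]],
  [[-0.12,0,-0.22],[0,0,0]],
  [[-0.12,0,-0.3],[0,0,0]],
  [[-0.12,0,-0.35],[0,0,0]],
  [[-0.12,0,-0.35],[0,0,0]],
  [[-0.12,0,-0.35],[0,0,0]],
])

```text
time: 9.52
position: [0.5037, 0.0319, 0.1886]
ee_rot: [3.14, 0.062, 0.006]
ft_force: [-0.1, -0.1, -0.9]
width: 0.0004
finger_force: 0.0
```

```bash
python3 look.py; python3 -c "
from h import *
go([.551,.304,.15],4.45)"
```

```text
jar far x 0.6671314368023361 0.6684620033648567
tray far x [0.66424069 0.66645812 0.66686925]
t 9.5667 pos [0.5027 0.0318 0.1876] F [-0.29  0.03 -0.21]
shift/300 [ 0.1174 -0.0062  0.35  ] turn/.5 [ 0.0009 -0.0026  0.0021]
t 9.5667 pos [0.5027 0.0318 0.1876] F [-0.29  0.03 -0.21]
shift/300 [ 0.1964 -0.9004  0.1253] turn/.5 [ 0.001  -0.0026 -0.0764]
```

play_rows([
  [[0.02,-0.1,0],[0,0,-0.01]],
  [[0.05,-0.22,0],[0,0,-0.02]],
  [[0.08,-0.34,0],[0,0,-0.04]],
  [[0.11,-0.46,0],[0,0,-0.05]],
  [[0.14,-0.58,0],[0,0,-0.06]],
  [[0.16,-0.7,0],[0,0,-0.07]],
  [[0.18,-0.8,0.03],[0,0,-0.076]],
  [[0.196,-0.88,0.07],[0,0,-0.076]],
  [[0.196,-0.9,0.1],[0,0,-0.076]],
  [[0.196,-0.9,0.125],[0,0,-0.076]],
])

```text
time: 10.4
position: [0.5483, 0.3067, 0.1477]
ee_rot: [-3.138, -0.129, 0.005]
ft_force: [-0.2, -1.2, -0.1]
width: 0.0005
finger_force: 0.0
```

```bash
python3 - <<'E'
from h import *
p,d=viewer.read_camera('scene')
go([.551,.304,.105],4.45)
c=p[200:380,400:580,::-1];cv2.imwrite('pics/a3.png',cv2.resize(c,(600,600),interpolation=cv2.INTER_CUBIC))
E
```

```text
t 10.45 pos [0.5483 0.3037 0.1463] F [-0.92 -1.04 -1.69]
shift/300 [ 0.0097 -0.0006  0.1375] turn/.5 [0.0038 0.0098 0.0044]
```

View pics/a3.png

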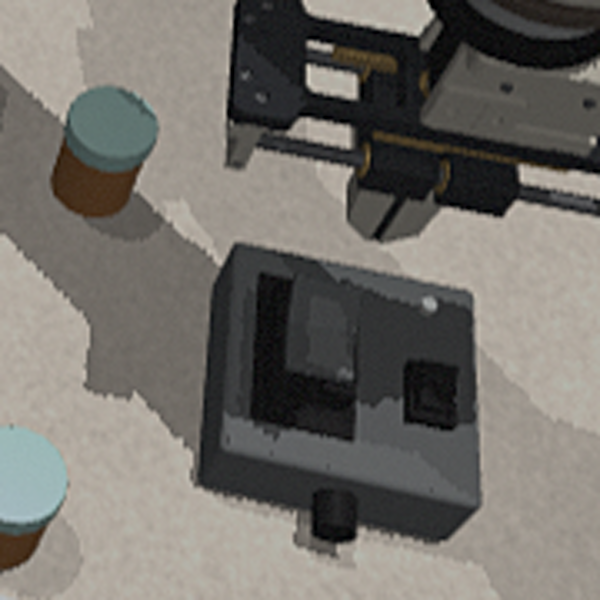

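The fingertips at crop (390,220) sit above the rocker's near end, clear of everything. Going down to about 15 mm above the edge.

play_rows([
  [[0.004,0,0.02],[0,0,0]],
  [[0.006,0,0.04],[0,0,0]],
  [[0.006,0,0.06],[0,0,0]],
  [[0.006,0,0.08],[0,0,0]],
  [[0.006,0,0.1],[0,0,0]],
  [[0.006,0,0.12],[0,0,0]],
  [[0.006,0,0.13],[0,0,0]],
  [[0.006,0,0.135],[0,0,0]],
  [[0.006,0,0.135],[0,0,0]],
  [[0.006,0,0.135],[0,0,0]],
])

```text
time: 11.28
position: [0.5523, 0.3046, 0.1099]
ee_rot: [-3.139, -0.122, -0.0]
ft_force: [-0.3, 0.0, -0.1]
width: 0.0005
finger_force: 0.0
```

```bash
python3 -c "
from h import *
go([.551,.304,.09],4.45)"
```

```text
t 11.2833 pos [0.5523 0.3046 0.1099] F [-0.27  0.   -0.11]
shift/300 [-0.0046  0.0015  0.0663] turn/.5 [-0.0004 -0.0005  0.0006]
```

play_rows([
  [[-0.005,0,0.01],[0,0,0]],
  [[-0.006,0,0.02],[0,0,0]],
  [[-0.006,0,0.03],[0,0,0]],
  [[-0.006,0,0.04],[0,0,0]],
  [[-0.006,0,0.048],[0,0,0]],
  [[-0.006,0,0.054],[0,0,0]],
  [[-0.006,0,0.06],[0,0,0]],
  [[-0.006,0,0.066],[0,0,0]],
  [[-0.006,0,0.066],[0,0,0]],
  [[-0.006,0,0.066],[0,0,0]],
])

```text
time: 12.12
position: [0.5505, 0.3042, 0.0899]
ee_rot: [-3.139, -0.122, 0.0]
ft_force: [-0.1, -0.7, 0.2]
width: 0.0007
finger_force: 0.0
```

play_rows([
  [[0,0,0.0015],[0,0,0]],
  [[0,0,0.003],[0,0,0]],
  [[0,0,0.0045],[0,0,0]],
  [[0,0,0.006],[0,0,0]],
  [[0,0,0.0075],[0,0,0]],
  [[0,0,0.009],[0,0,0]],
  [[0,0,0.01],[0,0,0]],
  [[0,0,0.01],[0,0,0]],
  [[0,0,0.01],[0,0,0]],
  [[0,0,0.01],[0,0,0]],
])

```text
time: 12.95
position: [0.5506, 0.3045, 0.0884]
ee_rot: [3.139, 0.122, 0.002]
ft_force: [-2.8, -1.9, 10.6]
width: 0.0003
finger_force: 5.2
```

play_rows([
  [[0,0,0.0005],[0,0,0]],
  [[0,0,0.001],[0,0,0]],
  [[0,0,0.0015],[0,0,0]],
  [[0,0,0.002],[0,0,0]],
  [[0,0,0.002],[0,0,0]],
  [[0,0,0.002],[0,0,0]],
  [[0,0,0.002],[0,0,0]],
  [[0,0,0.002],[0,0,0]],
  [[0,0,0.002],[0,0,0]],
  [[0,0,0.002],[0,0,0]],
])

```text
time: 13.78
position: [0.5503, 0.3045, 0.0878]
ee_rot: [3.139, 0.123, 0.001]
ft_force: [-4.1, -1.8, 10.8]
width: 0.0003
finger_force: 5.4
```

play_rows([
  [[0,0,0.001],[0,0,0]],
  [[0,0,0.002],[0,0,0]],
  [[0,0,0.003],[0,0,0]],
  [[0,0,0.004],[0,0,0]],
  [[0,0,0.005],[0,0,0]],
  [[0,0,0.006],[0,0,0]],
  [[0,0,0.006],[0,0,0]],
  [[0,0,0.006],[0,0,0]],
  [[0,0,0.006],[0,0,0]],
  [[0,0,0.006],[0,0,0]],
])

```text
time: 14.62
position: [0.549, 0.3043, 0.0849]
ee_rot: [3.138, 0.123, -0.003]
ft_force: [-4.6, -1.5, 6.9]
width: 0.0003
finger_force: 3.3
```

play_rows([
  [[0,0,0.001],[0,0,0]],
  [[0,0,0.002],[0,0,0]],
  [[0,0,0.003],[0,0,0]],
  [[0,0,0.004],[0,0,0]],
  [[0,0,0.005],[0,0,0]],
  [[0,0,0.006],[0,0,0]],
  [[0,0,0.006],[0,0,0]],
  [[0,0,0.006],[0,0,0]],
  [[0,0,0.006],[0,0,0]],
  [[0,0,0.006],[0,0,0]],
])

```text
time: 15.45
position: [0.5508, 0.3041, 0.0826]
ee_rot: [-3.139, -0.122, -0.001]
ft_force: [0.1, 0.1, 0.6]
width: 0.0005
finger_force: 0.3
```

The force vanished, so the rocker has probably snapped. I'll raise the tool and check.

play_rows([
  [[0,0,-0.03],[0,0,0]],
  [[0,0,-0.08],[0,0,0]],
  [[0,0,-0.14],[0,0,0]],
  [[0,0,-0.22],[0,0,0]],
  [[-0.06,0,-0.3],[0,0,0]],
  [[-0.14,0,-0.36],[0,0,0]],
  [[-0.22,0,-0.4],[0,0,0]],
  [[-0.28,0,-0.4],[0,0,0]],
  [[-0.3,0,-0.4],[0,0,0]],
  [[-0.3,0,-0.4],[0,0,0]],
])

```text
time: 16.28
position: [0.4599, 0.2973, 0.204]
ee_rot: [3.138, 0.125, 0.003]
ft_force: [-0.9, 0.5, 0.5]
width: 0.0004
finger_force: 0.0
```

```bash
python3 look.py; python3 - <<'E'
from h import *
p,d=viewer.read_camera('scene');W=cloud('scene',d)
th=np.radians(4.45);D=W[...,:2]-[.5685,.3306]
L=np.stack([D[...,0]*np.cos(th)+D[...,1]*np.sin(th),-D[...,0]*np.sin(th)+D[...,1]*np.cos(th),W[...,2]-.0505],-1).reshape(-1,3)*1000
for y0 in(-25,38):
  for x in range(-23,28,5):
    k=L[(abs(L[:,0]-x)<2.5)&(abs(L[:,1]-y0)<8)&(L[:,2]<60)]
    if len(k):print(y0,x,len(k),np.round(np.median(k[:,2]),1))
cv2.imwrite('pics/a4.png',cv2.resize(p[150:380,290:570,::-1],(730,600),interpolation=cv2.INTER_CUBIC))
E
```

```text
jar far x 0.6670005916311962 0.6680474929229121
tray far x [0.6647777  0.66603652 0.66699779]
t 16.3333 pos [0.4613 0.297  0.2036] F [0.44 0.34 0.  ]
shift/300 [0.1859 0.8904 0.4039] turn/.5 [ 0.0009 -0.0039  0.0793]
-25 -23 20 38.8
-25 -18 33 36.1
-25 -13 26 34.3
-25 -8 33 32.4
-25 -3 28 30.5
-25 2 23 29.5
-25 7 27 29.3
-25 12 23 29.5
-25 17 29 29.1
-25 22 40 28.7
-25 27 87 16.5
38 -23 21 0.2
38 -18 21 -0.1
38 -13 7 0.3
38 -8 2 6.4
38 -3 12 18.4
38 2 35 17.9
38 7 29 15.2
38 12 21 15.2
38 17 32 15.3
38 22 44 10.3
38 27 50 1.2
```

View pics/a4.png

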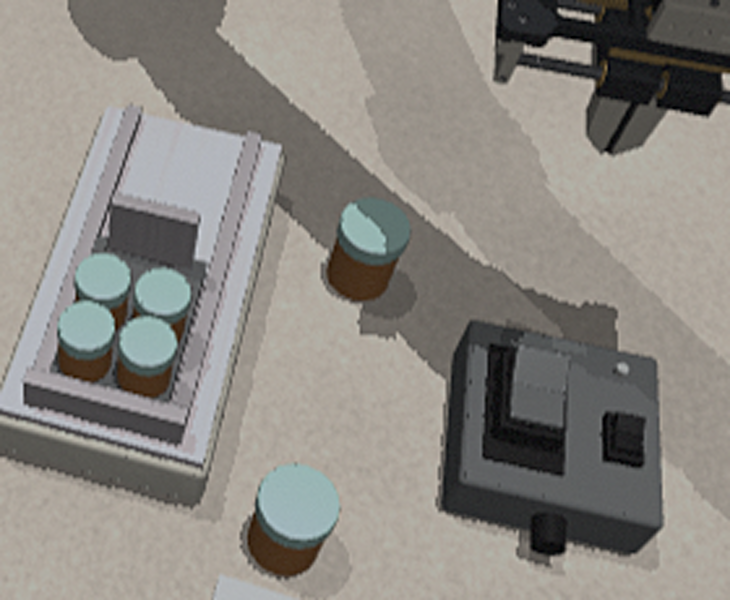

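Not over yet. The near end is still up (38.8 mm at x −23), so I stopped just short of the snap point. The rack stayed home. I'll press again and go about 3 mm deeper.

play_rows([
  [[0.06,0,0],[0,0,0]],
  [[0.14,0,0],[0,0,0]],
  [[0.22,0,0.04],[0,0,0]],
  [[0.28,0,0.1],[0,0,0]],
  [[0.298,0,0.18],[0,0,0]],
  [[0.298,0,0.26],[0,0,0]],
  [[0.298,0,0.32],[0,0,0]],
  [[0.298,0,0.36],[0,0,0]],
  [[0.298,0,0.37],[0,0,0]],
  [[0.298,0,0.37],[0,0,0]],
])

```text
time: 17.22
position: [0.5501, 0.3037, 0.0908]
ee_rot: [3.139, 0.121, -0.002]
ft_force: [-0.5, 0.3, 0.2]
width: 0.0006
finger_force: 0.0
```

```bash
python3 -c "
from h import *
go([.550,.304,.0795],4.45)"
```

```text
t 17.2167 pos [0.5501 0.3037 0.0908] F [-0.48  0.33  0.19]
shift/300 [-0.0004 -0.001   0.0377] turn/.5 [ 0.0012  0.0028 -0.0011]
```

play_rows([
  [[0,0,0.004],[0,0,0]],
  [[0,0,0.007],[0,0,0]],
  [[0,0,0.01],[0,0,0]],
  [[0,0,0.013],[0,0,0]],
  [[0,0,0.016],[0,0,0]],
  [[0,0,0.019],[0,0,0]],
  [[0,0,0.022],[0,0,0]],
  [[0,0,0.025],[0,0,0]],
  [[0,0,0.027],[0,0,0]],
  [[0,0,0.028],[0,0,0]],
])

```text
time: 18.05
position: [0.5488, 0.3046, 0.0844]
ee_rot: [3.139, 0.123, -0.001]
ft_force: [-3.6, -1.1, 5.4]
width: 0.0004
finger_force: 2.7
```

play_rows([
  [[0,0,0.001],[0,0,0]],
  [[0,0,0.002],[0,0,0]],
  [[0,0,0.003],[0,0,0]],
  [[0,0,0.004],[0,0,0]],
  [[0,0,0.005],[0,0,0]],
  [[0,0,0.006],[0,0,0]],
  [[0,0,0.006],[0,0,0]],
  [[0,0,0.006],[0,0,0]],
  [[0,0,0.006],[0,0,0]],
  [[0,0,0.006],[0,0,0]],
])

```text
time: 18.88
position: [0.5499, 0.3041, 0.0814]
ee_rot: [3.139, 0.122, -0.0]
ft_force: [0.1, 0.8, 0.4]
width: 0.0007
finger_force: 0.0
```

play_rows([
  [[0,0,0.001],[0,0,0]],
  [[0,0,0.002],[0,0,0]],
  [[0,0,0.003],[0,0,0]],
  [[0,0,0.004],[0,0,0]],
  [[0,0,0.004],[0,0,0]],
  [[0,0,0.004],[0,0,0]],
  [[0,0,0.004],[0,0,0]],
  [[0,0,0.004],[0,0,0]],
  [[0,0,0.004],[0,0,0]],
  [[0,0,0.004],[0,0,0]],
])

```text
time: 19.72
position: [0.5499, 0.3042, 0.0804]
ee_rot: [-3.139, -0.122, -0.0]
ft_force: [0.1, -0.0, 0.6]
width: 0.0006
finger_force: 0.0
```

play_rows([
  [[0,0,-0.03],[0,0,0]],
  [[0,0,-0.08],[0,0,0]],
  [[0,0,-0.14],[0,0,0]],
  [[0,0,-0.22],[0,0,0]],
  [[-0.06,0,-0.3],[0,0,0]],
  [[-0.14,0,-0.36],[0,0,0]],
  [[-0.22,0,-0.4],[0,0,0]],
  [[-0.28,0,-0.4],[0,0,0]],
  [[-0.3,0,-0.4],[0,0,0]],
  [[-0.3,0,-0.4],[0,0,0]],
])

```text
time: 20.55
position: [0.4593, 0.2974, 0.2017]
ee_rot: [3.139, 0.125, 0.003]
ft_force: [0.3, -0.3, -0.3]
width: 0.0004
finger_force: 0.0
```

```bash
cat > prof.py <<'E'
from h import *
p,d=viewer.read_camera('scene');W=cloud('scene',d)
th=np.radians(4.45);D=W[...,:2]-[.5685,.3306]
L=np.stack([D[...,0]*np.cos(th)+D[...,1]*np.sin(th),-D[...,0]*np.sin(th)+D[...,1]*np.cos(th),W[...,2]-.0505],-1).reshape(-1,3)*1000
for y0 in(-25,38):
  for x in range(-23,28,5):
    k=L[(abs(L[:,0]-x)<2.5)&(abs(L[:,1]-y0)<8)&(L[:,2]<60)]
    if len(k):print(y0,x,len(k),np.round(np.median(k[:,2]),1))
E
python3 prof.py; python3 look.py
```

```text
-25 -23 22 29.3
-25 -18 22 29.0
-25 -13 24 29.8
-25 -8 19 29.3
-25 -3 23 29.7
-25 2 16 30.7
-25 7 17 33.1
-25 12 17 35.5
-25 17 42 21.6
-25 22 56 35.1
-25 27 71 14.6
38 -23 21 0.4
38 -18 23 0.5
38 -13 7 0.9
38 -8 2 7.6
38 -3 11 18.7
38 2 34 18.4
38 7 36 15.5
38 12 26 15.0
38 17 24 15.0
38 22 49 10.2
38 27 46 2.0
jar far x 0.6670484082882068 0.6676818709438173
tray far x [0.66419605 0.66626983 0.66663604]
t 20.65 pos [0.4614 0.2969 0.2009] F [-0.19  0.59 -0.66]
shift/300 [0.1869 0.8899 0.3943] turn/.5 [ 0.0002 -0.003   0.0774]
```

The rocker is on: its near face is level at 29 mm and the far end is up. The small rocker is unchanged, the rack is home and the robot is clear.

```bash
python3 -c "
from plant import bot
print(bot.close_job())"
```

```text
the job is handed in; nothing more can be done
None
```

The job is handed in, verdict not shown: the rack is home against the stop, the big rocker snapped on at the second press (about 9 N read on the rack, 11 N on the rocker), and the small rocker reads unchanged.

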